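Put the knockout punches back in their own dies

TASK

The four knockout punches were put away one size out: the three larger ones are perched on dies too small for them and the smallest is rattling about in the largest die. Swap them round so that each punch stands fully home in the die of its own size (the empty parts dish is handy for parking one meanwhile). Leave the dies standing where they are, knock nothing over and leave the little box of screws alone.

Things in the scene. Friction and masses are not known exactly. Their poses are not given: they have to be found in the camera images.
- punch_1: the smallest knockout punch: a bright steel round slug, diameter 22.5 mm, 44 mm tall, about 0.12 kg, with a threaded hole in its top. The edge of its foot has a 45 degree bevel, 2.5 mm wide. Origin: centre of its underside; z up along its axis. It starts standing loose in the bowl of the largest die.
- punch_2: the second smallest knockout punch: a bright steel round slug, diameter 34.6 mm, 44 mm tall, about 0.26 kg, with a threaded hole in its top. The edge of its foot has a 45 degree bevel, 3.2 mm wide. Origin: centre of its underside; z up along its axis. It starts perched on the rim of die_1, too wide to drop into it, underside 28 mm above the bench.
- punch_3: the second largest knockout punch: a bright steel round slug, diameter 47 mm, 44 mm tall, about 0.48 kg, with a threaded hole in its top. The edge of its foot has a 45 degree bevel, 3.2 mm wide. Origin: centre of its underside; z up along its axis. It starts perched on the rim of die_2, too wide to drop into it, underside 28 mm above the bench.
- punch_4: the largest knockout punch: a bright steel round slug, diameter 59.3 mm, 44 mm tall, about 0.75 kg, with a threaded hole in its top. The edge of its foot has a 45 degree bevel, 3.2 mm wide. Origin: centre of its underside; z up along its axis. It starts perched on the rim of die_3, too wide to drop into it, underside 28 mm above the bench.
- die_1: the smallest knockout die, mate of punch_1: a loose dark grey steel cup standing on the bench mouth up, outside diameter 41.5 mm, 28 mm high, about 0.22 kg, bore 27.5 mm across and 18 mm deep over a 10 mm bottom. With its own punch home in it, the punch's underside is 10 mm above the die's underside and 26 mm of punch stand out above the rim. Origin: centre of its underside; z up.
- die_2: the second smallest knockout die, mate of punch_2: a loose dark grey steel cup standing on the bench mouth up, outside diameter 53.6 mm, 28 mm high, about 0.34 kg, bore 39.6 mm across and 18 mm deep over a 10 mm bottom. With its own punch home in it, the punch's underside is 10 mm above the die's underside and 26 mm of punch stand out above the rim. Origin: centre of its underside; z up.
- die_3: the second largest knockout die, mate of punch_3: a loose dark grey steel cup standing on the bench mouth up, outside diameter 66 mm, 28 mm high, about 0.48 kg, bore 52 mm across and 18 mm deep over a 10 mm bottom. With its own punch home in it, the punch's underside is 10 mm above the die's underside and 26 mm of punch stand out above the rim. Origin: centre of its underside; z up.
- die_4: the largest knockout die, mate of punch_4: a loose dark grey steel cup standing on the bench mouth up, outside diameter 78.3 mm, 28 mm high, about 0.65 kg, bore 64.3 mm across and 18 mm deep over a 10 mm bottom. With its own punch home in it, the punch's underside is 10 mm above the die's underside and 26 mm of punch stand out above the rim. Origin: centre of its underside; z up.
- dish: shallow round parts dish of bare metal, fixed and empty: a clear place to put something down meanwhile. 84 mm across its rim, 14 mm high, flat inner floor about 64 mm across, 6 mm above the bench. Origin: centre of its underside on the bench.
- screw_box: bystander: small card box of screws, closed, loose, 44 x 60 x 38 mm, 0.35 kg, at the front to the right of the dies. Origin: centre of its underside.

How it is judged:
By the outcome, as a careful person would: the job done as asked, in the order asked, and still so for the second after the job is handed in, with the robot touching nothing.
It also fails if it takes over 106 s, if anything falls off the work surface, if the arm or the gripper's body presses on something with over 40 N, if the wrist force passes 120 N, or if a joint passes its speed limit or range.

ROBOT

A 6-joint arm with a two-finger parallel gripper is mounted at the origin on a cart in front of the work surface, level with it; the furniture and walls round the work are solid. World frame = base frame: x ahead of the robot, y to its left, z up, the work surface at z = 0. Lengths are in mm, angles in degrees, forces in N, time in s.
With the tool pointing down it reaches from about 300 to 850 mm from the base axis. Payload 4.2 kg.
Tool frame: the origin (TCP) lies on the centre line of the jaws, within the pads' length; the fingertips stand 8 mm ahead of it and the grasp point (between the pads) lies 11 mm behind it; z points along the fingers, y is the line along which they close (so a half turn about z gives the same grasp; the last joint's range is limited). The gripper opens to 91 mm and grips with 3 to 60 N. Pads are 32 mm wide; open, the fingers measure 118 mm over their backs; the gripper's body (76 mm by 178 mm) begins 60 mm behind the grasp point.
Start: joints at [-76.948, 18.312, 89.639, -0, 72.044, -1.146], TCP at [141.033, -557.451, 221.976] pointing down, gripper open.
Joint ranges: [-177.97, 177.97], [-48.28, 115.42], [12.27, 149.76], [-77.06, 257.06], [2.81, 150.46], [-146.56, 146.56]. Speed limits (degrees/s): [147.25, 147.25, 180, 180, 180, 180].

INTERFACE

Orientations are given as [roll, pitch, yaw] about the fixed x, y, z axes, in that order (R = Rz(yaw) Ry(pitch) Rx(roll)).
In Python, from workcell import telemetry, eyes, ticket gives the robot as it stands. The module is installed in compiled form; this text tells all that it offers.
- The arm moves only by the shell command python3 -m crank 'ROWS' [OPENING] [FORCE]. ROWS is JSON, a list of rows, each an object of numbers: "dx", "dy", "dz": the shift along the world's x, y, z normalised to -1 to 1, where 1 is 80 cm; "yaw": the turn about the world's z normalised to -1 to 1, where 1 is 5 degrees. A call has 1 to 10 rows; each row shifts and turns the commanded pose from where the row before left it; what a row does not reach is not made up. A row lasts 1/8 s, in which the tool goes at most 62.5 mm and 10.7 degrees, less where a joint would pass 70% of its speed; a pose out of reach is approached as far as the arm can. A call with a number of a shift or a turn outside -1 to 1 is refused whole. A call with a gripper value outside its range is refused whole. OPENING is the opening, from 0 (shut) to 1 (fully open), set as the call begins (- or left out, the last holds). The fingers move at their own pace and stop on an object; FORCE is the grip in N (left out, the last holds). Time passes only in rows, so rows that do not move let the fingers close. It gives the time, the measured TCP pose, the force, the opening and the grip force at its end, in the units of the state.
- telemetry.state(): the state, without advancing time (a new reading comes with each control period).
- eyes.grab_frame(name): name is "side" or "top" or "wrist"; returns the picture (420x560x3 uint8, red, green, blue); there is no depth.
- eyes.calibration(name): a dict with "camera_matrix" (3x3 intrinsics, pixels), "world_from_camera" (4x4, takes a point from camera to world coordinates). Camera axes: x right, y down, z forward; pixel columns grow to the right and rows downward; lengths in mm; the calibration is good to about 2 mm. The wrist camera is an equidistant fisheye: a pixel r from the principal point sees the ray r / f radians off the axis. A picture is of the moment at which its call begins: read the wrist's pose just before it. calibration takes no time and is no camera call; for the wrist camera it gives the pose at the moment of the call.
- ticket.job_done(): hands the job in; it is judged then, once.
The state is a dict: "time_s": time; "qpos": joint angles; "qvel": joint speeds; "effort": joint torques, N m; "ee_pos": TCP position; "ee_rot": TCP orientation; "force": force on the tool from outside, world axes, zero at the start; "torque": the same for the moment, N m; "gripper_width": finger opening in mm; "gripper_force": force on a finger pad.
Only numpy, scipy, OpenCV 4.12 (cv2) and the standard library are available. Lean on these libraries where they do the work, as an engineer would, in place of code of your own. Each camera call takes 0.05 s, during which the arm holds its last target. There are 200 camera calls.

## Working session

There is one attempt and no reset: what is moved stays moved. The work goes in short steps, Python scripts to look and compute and a shell command to move; the robot and the scene stay as the last step left them, time stands still between calls to the robot, and variables do not carry over. Pictures are saved under pics/ and viewed, at most 14 in all, crops included, and the job is handed in when it is done.

```bash
mkdir -p pics; python3 - <<'E'
from workcell import telemetry, eyes
import cv2
s=telemetry.state();print(s['time_s'],s['ee_pos'],s['ee_rot'],s['gripper_width'],s['force'])
for n in('top','side'):
    cv2.imwrite(f'pics/{n}0.png',eyes.grab_frame(n)[:,:,::-1]);c=eyes.calibration(n);print(n,c['camera_matrix'],c['world_from_camera'])
E
```

```text
0.0 [ 140.92284015 -556.96777692  221.11962684] [-1.79900950e+02 -3.04452334e-03  1.41984380e+01] 90.8322976510676 [-0.4056088  -0.36235595 -0.18179605]
top [[429.39550656   0.         284.74400013]
 [  0.         429.39550656 213.89829111]
 [  0.           0.           1.        ]] [[-2.56258488e-02 -9.94796048e-01  9.86110451e-02  4.78871458e+02]
 [-9.99668350e-01  2.57524546e-02  1.10540050e-05 -1.28712086e+01]
 [-2.55047294e-03 -9.85780575e-02 -9.95126053e-01  9.00847056e+02]
 [ 0.00000000e+00  0.00000000e+00  0.00000000e+00  1.00000000e+00]]
side [[409.01048431   0.         278.15668651]
 [  0.         409.01048431 202.64990437]
 [  0.           0.           1.        ]] [[-8.52918493e-01 -2.35114823e-01  4.66101990e-01  1.70296973e+02]
 [-5.22010942e-01  3.74044212e-01 -7.66547783e-01  6.35014363e+02]
 [ 5.88399522e-03 -8.97113119e-01 -4.41761736e-01  4.43710422e+02]
 [ 0.00000000e+00  0.00000000e+00  0.00000000e+00  1.00000000e+00]]
```

View pics/top0.png

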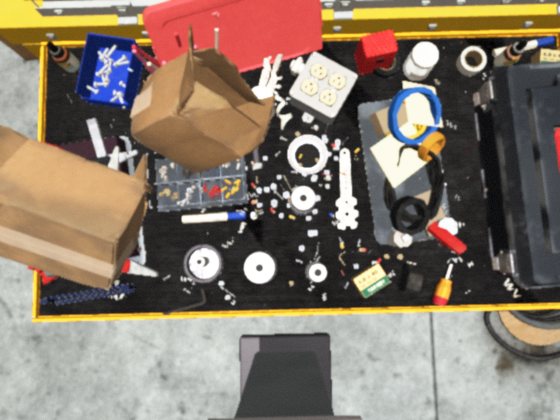

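View pics/side0.png

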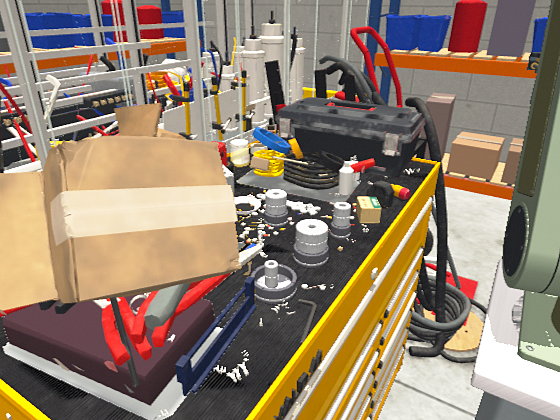

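Top view: die_4 with punch_1 is near (203,263), punch_4 on die_3 at (260,267), punch_2 on die_1 at (317,271), punch_3 on die_2 at (303,197), the dish at (307,154) and the screw box at (370,281). The side view confirms this. I'll enlarge a crop of the work area.

```bash
python3 - <<'E'
import cv2
a=cv2.imread('pics/top0.png')[125:305,170:400]
cv2.imwrite('pics/c1.png',cv2.resize(a[100:180,0:160],None,fx=5,fy=5,interpolation=cv2.INTER_CUBIC))
cv2.imwrite('pics/c2.png',cv2.resize(a[0:100,80:230],None,fx=5,fy=5,interpolation=cv2.INTER_CUBIC))
E
```

```text
(no output)
```

View pics/c1.png

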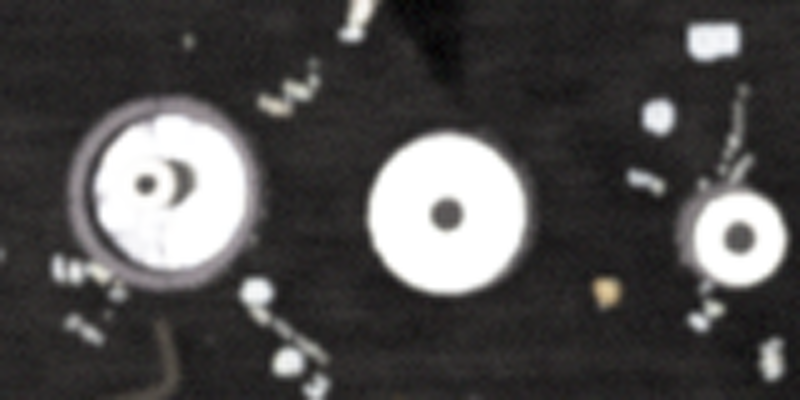

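View pics/c2.png

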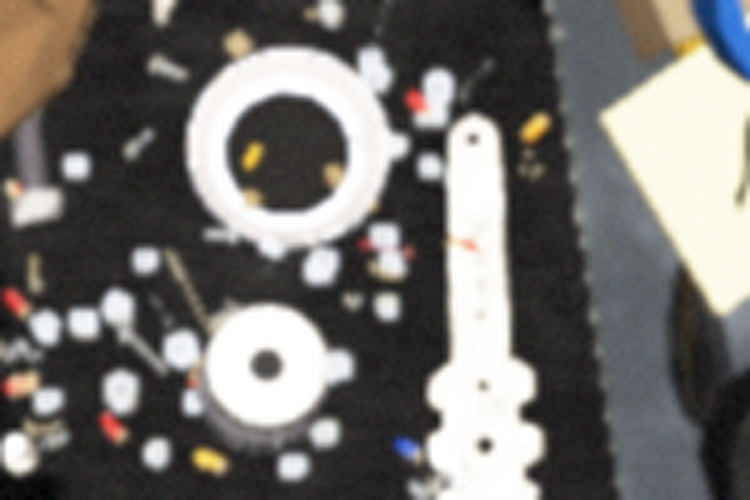

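c1 shows the die_4 rim at crop (166,192), punch_1's hole at (146,184), punch_4's top at (447,214) and punch_2's top at (739,238). c2 shows the dish at (288,145) and punch_3's top at (266,365). Next I'll convert these to world positions.

```bash
cat > h.py <<'E'
import numpy as np
from workcell import eyes
def at(u,v,z,n='top'):
    c=eyes.calibration(n);K=c['camera_matrix'];T=c['world_from_camera']
    d=T[:3,:3]@np.linalg.solve(K,[u,v,1.]);p=T[:3,3]
    return (p+d*(z-p[2])/d[2]).round(1)
E
python3 - <<'E'
from h import *
f=lambda x,o:o+(x+.5)/5-.5
for n,x,y,z,o in [('die4',166,192,28,(170,225)),('p1',146,184,54,(170,225)),('p4',447,214,72,(170,225)),('die3x~',452,214,28,(170,225)),('p2',739,238,72,(170,225)),('die1x~',729,238,28,(170,225)),('dish',288,145,14,(250,125)),('p3',266,365,72,(250,125)),('die2~',266,381,28,(250,125))]:
    print(n,at(f(x,o[0]),f(y,o[1]),z))
print('box',at(370,281,38),'cart',at(145,260,150),at(145,180,150),'bag',at(268,100,120))
E
```

```text
die4 [470.  155.2  28. ]
p1 [473.6 158.   54. ]
p4 [459.3  39.1  72. ]
die3x~ [458.2  39.8  28. ]
p2 [447.3 -72.5  72. ]
die1x~ [445.7 -71.6  28. ]
dish [693.  -63.4  14. ]
p3 [592.  -48.8  72. ]
die2~ [591.4 -50.5  28. ]
box [ 426.  -178.8   38. ] cart [479.  232.3 150. ] [620.  233.2 150. ] bag [771.8  13.  120. ]
```

```bash
python3 -m crank '[{"dx":0.035,"dy":0.06,"yaw":1},{"dx":0.035,"dy":0.06,"yaw":1},{"dx":0.035,"dy":0.06,"yaw":1},{"dx":0.035,"dy":0.06,"yaw":1},{"dx":0.035,"dy":0.06,"yaw":1},{"dx":0.035,"dy":0.06,"yaw":1},{"dx":0.035,"dy":0.06,"yaw":1},{"dx":0.035,"dy":0.06,"yaw":1},{"dx":0.035,"dy":0.06,"yaw":1},{"dx":0.035,"dy":0.06,"yaw":1}]' 0.7 25
```

```text
validation failed for argument at $[0]...
```

```bash
python3 -m crank '[{"dx":0.035,"dy":0.06,"dz":0,"yaw":1},{"dx":0.035,"dy":0.06,"dz":0,"yaw":1},{"dx":0.035,"dy":0.06,"dz":0,"yaw":1},{"dx":0.035,"dy":0.06,"dz":0,"yaw":1},{"dx":0.035,"dy":0.06,"dz":0,"yaw":1},{"dx":0.035,"dy":0.06,"dz":0,"yaw":1},{"dx":0.035,"dy":0.06,"dz":0,"yaw":1},{"dx":0.035,"dy":0.06,"dz":0,"yaw":1},{"dx":0.035,"dy":0.06,"dz":0,"yaw":1},{"dx":0.035,"dy":0.06,"dz":0,"yaw":1}]' 0.7 25
```

```text
time_s: 1.35
ee_pos: [421.5, -75.7, 221.8]
ee_rot: [180.0, 0.0, 64.4]
force: [0.5, -0.2, 0.5]
gripper_width: 63.7
gripper_force: 0.0
```

```bash
python3 -m crank '[{"dx":0.013,"dy":0.0584,"dz":0,"yaw":1},{"dx":0.013,"dy":0.0584,"dz":0,"yaw":1},{"dx":0.013,"dy":0.0584,"dz":0,"yaw":1},{"dx":0.013,"dy":0.0584,"dz":0,"yaw":1},{"dx":0.013,"dy":0.0584,"dz":0,"yaw":1},{"dx":0,"dy":0,"dz":-0.06,"yaw":0.1},{"dx":0,"dy":0,"dz":-0.06,"yaw":0},{"dx":0,"dy":0,"dz":0,"yaw":0}]'; python3 - <<'E'
from workcell import telemetry, eyes
import cv2
c=eyes.calibration('wrist');print(c)
cv2.imwrite('pics/w1.png',eyes.grab_frame('wrist')[:,:,::-1]);print(telemetry.state()['ee_pos'])
E
```

```text
time_s: 2.35
ee_pos: [470.1, 155.4, 122.9]
ee_rot: [-179.5, 0.2, 89.7]
force: [-0.8, -0.1, 0.4]
gripper_width: 63.9
gripper_force: 0.0
{'camera_matrix': array([[325.1922621 ,   0.        , 280.51510346],
       [  0.        , 325.1922621 , 206.34023738],
       [  0.        ,   0.        ,   1.        ]]), 'world_from_camera': array([[ 9.99945281e-01, -3.09707984e-03, -9.99212954e-03,
         4.71347404e+02],
       [-5.56523297e-03, -9.66280768e-01, -2.57430586e-01,
         2.27250689e+02],
       [-8.85791952e-03,  2.57472108e-01, -9.66245130e-01,
         2.86786196e+02],
       [ 0.00000000e+00,  0.00000000e+00,  0.00000000e+00,
         1.00000000e+00]])}
[472.2527003  155.94260329 125.28430131]
```

View pics/w1.png

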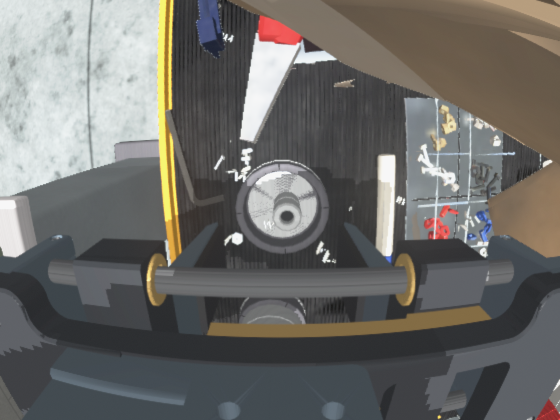

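The wrist view shows punch_1's top near (287,216) and the die_4 ring centred near (282,207). The space between the fingers is clear.

```bash
cat >> h.py <<'E'
def wr(u,v,z):
    c=eyes.calibration('wrist');K=c['camera_matrix'];T=c['world_from_camera']
    x,y=(u-K[0,2])/K[0,0],(v-K[1,2])/K[1,1];r=np.hypot(x,y)+1e-9
    d=T[:3,:3]@[np.sin(r)*x/r,np.sin(r)*y/r,np.cos(r)];p=T[:3,3]
    return (p+d*(z-p[2])/d[2]).round(1)
E
python3 -c "
from h import *
from workcell import telemetry as t
print('p1',wr(287,216,54),'die4',wr(282,207,28));print(t.state()['ee_pos'],t.state()['ee_rot'])"
```

```text
p1 [476.4 157.7  54. ] die4 [472.6 157.8  28. ]
[472.2527003  155.94260329 125.28430131] [-1.79823889e+02  5.51219463e-02  8.96983809e+01]
```

```bash
python3 -m crank '[{"dx":0.0025,"dy":0.002,"dz":-0.0375,"yaw":0},{"dx":0,"dy":0,"dz":-0.05,"yaw":0},{"dx":0,"dy":0,"dz":-0.02,"yaw":0},{"dx":0,"dy":0,"dz":0,"yaw":0}]' && python3 -m crank '[{"dx":0,"dy":0,"dz":0,"yaw":0},{"dx":0,"dy":0,"dz":0,"yaw":0},{"dx":0,"dy":0,"dz":0,"yaw":0},{"dx":0,"dy":0,"dz":0,"yaw":0},{"dx":0,"dy":0,"dz":0,"yaw":0},{"dx":0,"dy":0,"dz":0,"yaw":0}]' 0.1 25
```

```text
time_s: 2.9
ee_pos: [476.1, 157.9, 41.0]
ee_rot: [179.9, -0.0, 89.7]
force: [-1.2, -0.4, 0.9]
gripper_width: 64.0
gripper_force: 0.0
time_s: 3.65
ee_pos: [475.0, 157.8, 40.1]
ee_rot: [180.0, -0.0, 89.7]
force: [-0.7, 0.3, 1.1]
gripper_width: 22.0
gripper_force: 24.9
```

```bash
python3 -m crank '[{"dx":0,"dy":0,"dz":0.0625,"yaw":0},{"dx":0,"dy":0,"dz":0.0625,"yaw":0},{"dx":0,"dy":-0.0691,"dz":0,"yaw":0},{"dx":0,"dy":-0.0691,"dz":0,"yaw":0},{"dx":0,"dy":-0.0691,"dz":0,"yaw":0},{"dx":0,"dy":-0.0691,"dz":0,"yaw":0},{"dx":0.0545,"dy":0,"dz":0,"yaw":0},{"dx":0.0545,"dy":0,"dz":0,"yaw":0},{"dx":0.0545,"dy":0,"dz":0,"yaw":0}]' && python3 -m crank '[{"dx":0.0545,"dy":0,"dz":0,"yaw":0},{"dx":0.0545,"dy":0,"dz":0,"yaw":0},{"dx":0,"dy":0,"dz":0,"yaw":0},{"dx":0,"dy":0,"dz":-0.05,"yaw":0},{"dx":0,"dy":0,"dz":-0.05,"yaw":0},{"dx":0,"dy":0,"dz":-0.02,"yaw":0},{"dx":0,"dy":0,"dz":-0.01,"yaw":0},{"dx":0,"dy":0,"dz":0,"yaw":0}]'
```

```text
time_s: 4.78
ee_pos: [606.8, -63.8, 139.5]
ee_rot: [-180.0, -0.0, 89.7]
force: [0.5, -0.3, -0.6]
gripper_width: 21.7
gripper_force: 24.9
time_s: 5.78
ee_pos: [693.4, -63.4, 36.7]
ee_rot: [179.9, 0.0, 89.7]
force: [0.3, -0.3, -1.3]
gripper_width: 21.9
gripper_force: 24.9
```

```bash
python3 -m crank '[{"dx":0,"dy":0,"dz":-0.0012,"yaw":0},{"dx":0,"dy":0,"dz":0,"yaw":0}]' && python3 -m crank '[{"dx":0,"dy":0,"dz":0,"yaw":0},{"dx":0,"dy":0,"dz":0,"yaw":0},{"dx":0,"dy":0,"dz":0,"yaw":0},{"dx":0,"dy":0,"dz":0.03,"yaw":0},{"dx":0,"dy":0,"dz":0.05,"yaw":0},{"dx":0,"dy":0,"dz":0.05,"yaw":0}]' 0.93 && python3 -m crank '[{"dx":-0.073,"dy":0,"dz":0,"yaw":0},{"dx":-0.073,"dy":0,"dz":0,"yaw":0},{"dx":-0.073,"dy":0,"dz":0,"yaw":0},{"dx":-0.073,"dy":0,"dz":0,"yaw":0},{"dx":0,"dy":0.064,"dz":0,"yaw":0},{"dx":0,"dy":0.064,"dz":0,"yaw":0},{"dx":0,"dy":0,"dz":0,"yaw":0},{"dx":0,"dy":0,"dz":0,"yaw":0}]'; python3 - <<'E'
from workcell import telemetry, eyes
import cv2
cv2.imwrite('pics/w2.png',eyes.grab_frame('wrist')[:,:,::-1])
a=eyes.grab_frame('top')[:,:,::-1];cv2.imwrite('pics/t2.png',a)
E
```

```text
time_s: 6.02
ee_pos: [693.6, -63.4, 36.2]
ee_rot: [179.9, 0.0, 89.7]
force: [0.1, 0.5, -1.1]
gripper_width: 21.9
gripper_force: 24.9
time_s: 6.78
ee_pos: [692.9, -63.3, 139.9]
ee_rot: [-180.0, -0.0, 89.7]
force: [0.2, 0.6, 0.7]
gripper_width: 79.2
gripper_force: 0.0
time_s: 7.78
ee_pos: [459.5, 38.8, 139.1]
ee_rot: [180.0, 0.0, 89.7]
force: [0.4, 0.4, -0.7]
gripper_width: 84.6
gripper_force: 0.0
```

View pics/w2.png

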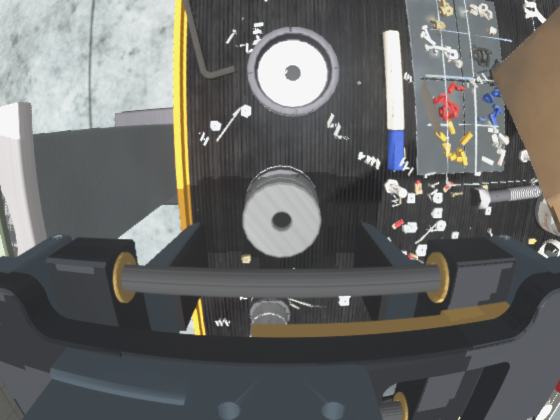

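The wrist view shows punch_4's hole at (282,220), the punch between the fingers, and the empty die_4 ring centred near (293,71).

```bash
python3 -c "
from h import *
print('p4',wr(282,220,72),'die4',wr(293,71,28),'die4 hole',wr(292,73,10))"
```

```text
p4 [460.   38.1  72. ] die4 [470.1 153.5  28. ] die4 hole [469.9 154.5  10. ]
```

```bash
python3 -m crank '[{"dx":0,"dy":-0.0005,"dz":-0.0512,"yaw":0},{"dx":0,"dy":0,"dz":-0.03,"yaw":0},{"dx":0,"dy":0,"dz":-0.02,"yaw":0},{"dx":0,"dy":0,"dz":0,"yaw":0}]' && python3 -m crank '[{"dx":0,"dy":0,"dz":0,"yaw":0},{"dx":0,"dy":0,"dz":0,"yaw":0},{"dx":0,"dy":0,"dz":0,"yaw":0},{"dx":0,"dy":0,"dz":0,"yaw":0},{"dx":0,"dy":0,"dz":0.02,"yaw":0},{"dx":0,"dy":0,"dz":0.04,"yaw":0},{"dx":0,"dy":0,"dz":0,"yaw":0}]' 0.55 40
```

```text
time_s: 8.38
ee_pos: [458.6, 37.5, 57.1]
ee_rot: [-179.8, 0.0, 89.6]
force: [-0.2, -0.3, 0.1]
gripper_width: 84.6
gripper_force: 0.0
time_s: 9.25
ee_pos: [460.5, 38.8, 107.0]
ee_rot: [179.8, -0.0, 89.7]
force: [-0.3, 0.1, -6.1]
gripper_width: 58.7
gripper_force: 40.0
```

```bash
python3 -m crank '[{"dx":0.0048,"dy":0.0487,"dz":0,"yaw":0},{"dx":0.0048,"dy":0.0488,"dz":0,"yaw":0},{"dx":0.0047,"dy":0.0488,"dz":0,"yaw":0},{"dx":0,"dy":0,"dz":-0.02,"yaw":0},{"dx":0,"dy":0,"dz":0,"yaw":0},{"dx":0,"dy":0,"dz":0,"yaw":0}]'; python3 - <<'E'
from workcell import telemetry, eyes
import cv2
cv2.imwrite('pics/w3.png',cv2.resize(eyes.grab_frame('wrist')[130:380,180:390,::-1],None,fx=2.4,fy=2.4,interpolation=cv2.INTER_CUBIC))
cv2.imwrite('pics/t3.png',eyes.grab_frame('top')[:,:,::-1])
E
```

```text
time_s: 10.0
ee_pos: [470.3, 155.2, 89.3]
ee_rot: [-179.9, 0.0, 89.7]
force: [1.0, -0.5, -5.6]
gripper_width: 58.2
gripper_force: 40.0
```

View pics/w3.png

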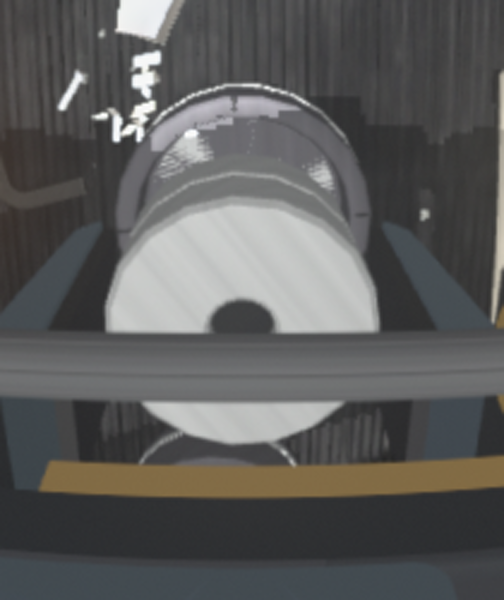

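The crop shows the punch and the die ring both centred at column 242, so x is aligned. I'll check y using the punch hole at (242,318) and the far rim edge at (240,86).

```bash
python3 -c "
from h import *
print('p4',wr(180+242/2.4,130+318/2.4,104),'far rim',wr(280,130+87/2.4,28)-[0,39.15,0], wr(180+117/2.4,130+210/2.4,28),wr(180+368/2.4,130+210/2.4,28))"
```

```text
p4 [470.6 157.7 104. ] far rim [470.3  156.95  28.  ] [432.5 158.9  28. ] [509.1 158.3  28. ]
```

```bash
python3 -m crank '[{"dx":0,"dy":0,"dz":-0.03,"yaw":0},{"dx":0,"dy":0,"dz":-0.015,"yaw":0},{"dx":0,"dy":0,"dz":-0.01,"yaw":0},{"dx":0,"dy":0,"dz":-0.007,"yaw":0},{"dx":0,"dy":0,"dz":-0.001,"yaw":0},{"dx":0,"dy":0,"dz":0,"yaw":0}]'
```

```text
time_s: 10.85
ee_pos: [471.2, 155.7, 40.7]
ee_rot: [179.9, -0.0, 89.7]
force: [-3.1, -1.8, 5.2]
gripper_width: 58.8
gripper_force: 40.0
```

```bash
python3 -m crank '[{"dx":0,"dy":0,"dz":0,"yaw":0},{"dx":0,"dy":0,"dz":0,"yaw":0},{"dx":0,"dy":0,"dz":0,"yaw":0},{"dx":0,"dy":0,"dz":0,"yaw":0},{"dx":0,"dy":0,"dz":0.03,"yaw":0},{"dx":0,"dy":0,"dz":0.0443,"yaw":0},{"dx":0,"dy":0,"dz":0.05,"yaw":0}]' 0.9 && python3 -m crank '[{"dx":0,"dy":-0.0639,"dz":0,"yaw":0},{"dx":0,"dy":-0.0639,"dz":0,"yaw":0},{"dx":0,"dy":-0.0639,"dz":0,"yaw":0},{"dx":0,"dy":-0.0639,"dz":0,"yaw":0},{"dx":0.0505,"dy":0,"dz":0,"yaw":0},{"dx":0.0505,"dy":0,"dz":0,"yaw":0},{"dx":0.0505,"dy":0,"dz":0,"yaw":0},{"dx":0,"dy":0,"dz":0,"yaw":0},{"dx":0,"dy":0,"dz":0,"yaw":0}]'; python3 - <<'E'
from workcell import eyes
import cv2,numpy as np
w=eyes.grab_frame('wrist')[:,:,::-1];t=eyes.grab_frame('top')[:,:,::-1]
cv2.imwrite('pics/w4.png',np.hstack([w[130:330,180:380],t[150:300,170:320].repeat(1,0)[:200] if 0 else cv2.resize(t[160:300,170:340],None,fx=200/140,fy=200/140,interpolation=cv2.INTER_CUBIC)]).repeat(1,0))
a=cv2.imread('pics/w4.png');print(a.shape);cv2.imwrite('pics/w4.png',cv2.resize(a,(0,0),fx=1.7,fy=1.7))
cv2.imwrite('pics/w4f.png',w);cv2.imwrite('pics/t4.png',t)
E
```

```text
time_s: 11.72
ee_pos: [470.5, 155.6, 139.7]
ee_rot: [-179.9, 0.0, 89.7]
force: [0.7, 0.9, -0.6]
gripper_width: 82.3
gripper_force: 0.0
time_s: 12.85
ee_pos: [591.1, -48.7, 138.5]
ee_rot: [-179.9, -0.0, 89.7]
force: [-1.2, -0.8, 0.1]
gripper_width: 81.9
gripper_force: 0.0
(200, 443, 3)
```

View pics/w4.png

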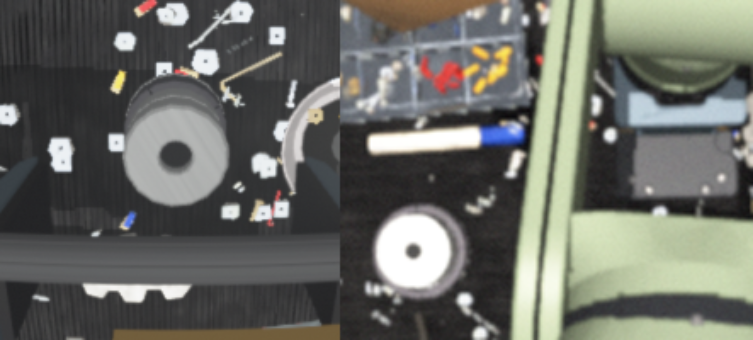

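Punch_4 now sits inside the die_4 ring. Punch_3's hole is at crop (176,155), between the fingers.

```bash
python3 -c "
from h import *
print('p3',wr(283.5,221.2,72))"; python3 -m crank '[{"dx":0,"dy":0,"dz":-0.0512,"yaw":0},{"dx":0,"dy":0,"dz":-0.03,"yaw":0},{"dx":0,"dy":0,"dz":-0.02,"yaw":0},{"dx":0,"dy":0,"dz":0,"yaw":0}]' && python3 -m crank '[{"dx":0,"dy":0,"dz":0,"yaw":0},{"dx":0,"dy":0,"dz":0,"yaw":0},{"dx":0,"dy":0,"dz":0,"yaw":0},{"dx":0,"dy":0,"dz":0,"yaw":0},{"dx":0,"dy":0,"dz":0,"yaw":0},{"dx":0,"dy":0,"dz":0.02,"yaw":0},{"dx":0,"dy":0,"dz":0.05,"yaw":0},{"dx":0,"dy":0,"dz":0,"yaw":0}]' 0.4 40
```

```text
p3 [592.4 -49.7  72. ]
time_s: 13.45
ee_pos: [591.1, -48.7, 57.5]
ee_rot: [-179.9, -0.0, 89.7]
force: [0.3, 0.2, 0.7]
gripper_width: 81.7
gripper_force: 0.0
time_s: 14.45
ee_pos: [594.2, -49.0, 117.3]
ee_rot: [179.6, 0.0, 89.7]
force: [0.3, -0.4, -4.9]
gripper_width: 46.1
gripper_force: 40.0
```

```bash
python3 -m crank '[{"dx":-0.0557,"dy":0.0368,"dz":0,"yaw":0},{"dx":-0.0556,"dy":0.0368,"dz":0,"yaw":0},{"dx":-0.0556,"dy":0.0368,"dz":0,"yaw":0},{"dx":0,"dy":0,"dz":-0.03,"yaw":0},{"dx":0,"dy":0,"dz":0,"yaw":0},{"dx":0,"dy":0,"dz":0,"yaw":0}]'; python3 - <<'E'
from workcell import telemetry, eyes
import cv2,numpy as np
w=cv2.resize(eyes.grab_frame('wrist')[130:330,180:390,::-1],None,fx=2.4,fy=2.4,interpolation=cv2.INTER_CUBIC)
cv2.imwrite('pics/w5.png',w)
E
```

```text
time_s: 15.2
ee_pos: [459.1, 39.3, 90.2]
ee_rot: [180.0, 0.0, 89.7]
force: [0.0, -0.2, -4.0]
gripper_width: 45.9
gripper_force: 40.0
```

View pics/w5.png

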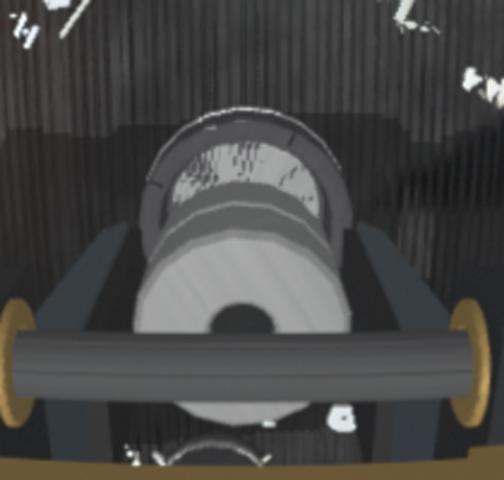

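The punch centre is at column 242, die_3's ring spans 140 to 352 (centre 246), and the far rim is at row 110.

```bash
python3 -c "
from h import *
f=lambda x,y,z:wr(180+x/2.4,130+y/2.4,z)
print('p3',f(242,322,104),'far rim',f(246,110,28)-[0,33,0], f(140,215,28),f(352,215,28))"
```

```text
p3 [459.   40.6 104. ] far rim [460.5  40.2  28. ] [428.   41.1  28. ] [492.7  40.7  28. ]
```

Shift x by +1.4 mm and lower it.

```bash
python3 -m crank '[{"dx":0.0018,"dy":0,"dz":-0.03,"yaw":0},{"dx":0,"dy":0,"dz":-0.015,"yaw":0},{"dx":0,"dy":0,"dz":-0.01,"yaw":0},{"dx":0,"dy":0,"dz":-0.007,"yaw":0},{"dx":0,"dy":0,"dz":-0.001,"yaw":0},{"dx":0,"dy":0,"dz":0,"yaw":0}]'
```

```text
time_s: 16.0
ee_pos: [460.3, 39.5, 40.6]
ee_rot: [179.9, 0.0, 89.7]
force: [-2.2, -0.4, 3.8]
gripper_width: 46.1
gripper_force: 40.0
```

```bash
python3 -m crank '[{"dx":0,"dy":0,"dz":0,"yaw":0},{"dx":0,"dy":0,"dz":0,"yaw":0},{"dx":0,"dy":0,"dz":0,"yaw":0},{"dx":0,"dy":0,"dz":0,"yaw":0},{"dx":0,"dy":0,"dz":0.03,"yaw":0},{"dx":0,"dy":0,"dz":0.0443,"yaw":0},{"dx":0,"dy":0,"dz":0.05,"yaw":0}]' 0.78 && python3 -m crank '[{"dx":-0.0053,"dy":-0.0467,"dz":0,"yaw":0},{"dx":-0.0053,"dy":-0.0467,"dz":0,"yaw":0},{"dx":-0.0052,"dy":-0.0466,"dz":0,"yaw":0},{"dx":0,"dy":0,"dz":0,"yaw":0},{"dx":0,"dy":0,"dz":0,"yaw":0}]'; python3 - <<'E'
from workcell import eyes
import cv2,numpy as np
w=eyes.grab_frame('wrist')[:,:,::-1]
cv2.imwrite('pics/w6.png',cv2.resize(w[20:340,160:400],None,fx=1.8,fy=1.8,interpolation=cv2.INTER_CUBIC))
E
```

```text
time_s: 16.88
ee_pos: [459.6, 39.5, 139.8]
ee_rot: [-179.9, 0.0, 89.7]
force: [1.0, 0.5, -0.5]
gripper_width: 70.9
gripper_force: 0.0
time_s: 17.5
ee_pos: [447.3, -72.2, 139.1]
ee_rot: [-180.0, -0.0, 89.7]
force: [-0.3, -0.1, -0.4]
gripper_width: 71.1
gripper_force: 0.0
```

View pics/w6.png

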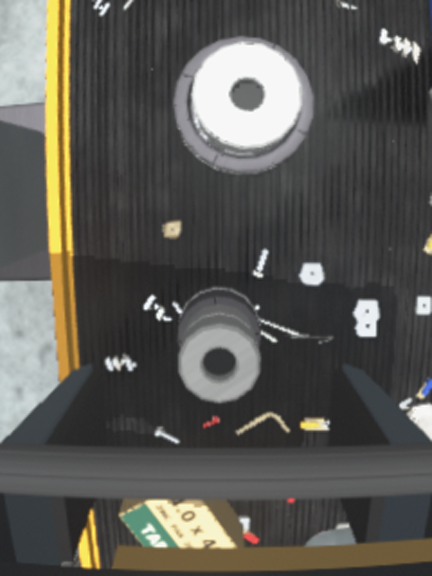

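Punch_3 is seated in die_3. Punch_2's hole is at crop (219,362), and the screw box is clear of the fingers.

```bash
python3 -c "
from h import *
print('p2',wr(281.7,221.1,72))"; python3 -m crank '[{"dx":0,"dy":-0.0005,"dz":-0.0512,"yaw":0},{"dx":0,"dy":0,"dz":-0.03,"yaw":0},{"dx":0,"dy":0,"dz":-0.02,"yaw":0},{"dx":0,"dy":0,"dz":0,"yaw":0}]' && python3 -m crank '[{"dx":0,"dy":0,"dz":0,"yaw":0},{"dx":0,"dy":0,"dz":0,"yaw":0},{"dx":0,"dy":0,"dz":0,"yaw":0},{"dx":0,"dy":0,"dz":0,"yaw":0},{"dx":0,"dy":0,"dz":0,"yaw":0},{"dx":0,"dy":0,"dz":0.02,"yaw":0},{"dx":0,"dy":0,"dz":0.05,"yaw":0},{"dx":0,"dy":0,"dz":0,"yaw":0}]' 0.25 35
```

```text
p2 [447.6 -72.8  72. ]
time_s: 18.05
ee_pos: [446.6, -71.8, 57.3]
ee_rot: [-179.8, -0.0, 89.8]
force: [-0.4, 0.7, -0.1]
gripper_width: 70.8
gripper_force: 0.0
time_s: 19.05
ee_pos: [449.1, -73.3, 116.2]
ee_rot: [179.7, 0.1, 89.7]
force: [-0.1, 0.8, -2.0]
gripper_width: 33.9
gripper_force: 35.0
```

```bash
python3 -m crank '[{"dx":0.0601,"dy":0.0095,"dz":0,"yaw":0},{"dx":0.0601,"dy":0.0095,"dz":0,"yaw":0},{"dx":0.0601,"dy":0.0096,"dz":0,"yaw":0},{"dx":0,"dy":0,"dz":-0.03,"yaw":0},{"dx":0,"dy":0,"dz":0,"yaw":0},{"dx":0,"dy":0,"dz":0,"yaw":0}]'; python3 - <<'E'
from workcell import telemetry, eyes
import cv2,numpy as np
w=cv2.resize(eyes.grab_frame('wrist')[130:330,180:390,::-1],None,fx=2.4,fy=2.4,interpolation=cv2.INTER_CUBIC)
cv2.imwrite('pics/w7.png',w)
E
```

```text
time_s: 19.8
ee_pos: [590.8, -50.1, 89.7]
ee_rot: [-179.9, -0.0, 89.7]
force: [0.3, 0.0, -1.8]
gripper_width: 33.9
gripper_force: 35.0
```

View pics/w7.png

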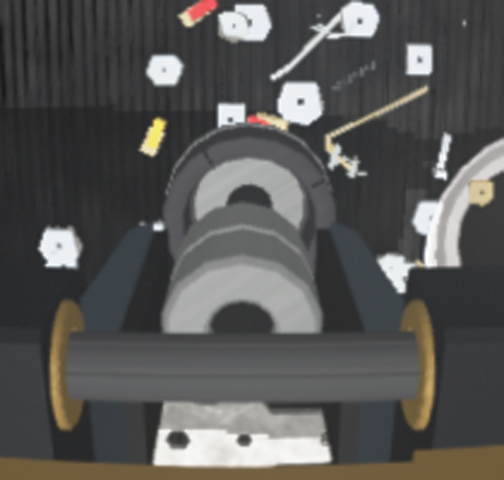

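Die_2's ring spans columns 163 to 336 with its far edge at row 124. The punch is centred at column 242.

```bash
python3 -c "
from h import *
f=lambda x,y,z:wr(180+x/2.4,130+y/2.4,z)
print('p2',f(242,322,104),'far rim',f(249,125,28)-[0,26.8,0], f(163,210,28),f(336,210,28))"
```

```text
p2 [590.8 -48.8 104. ] far rim [593.1 -47.5  28. ] [566.9 -46.7  28. ] [619.5 -47.1  28. ]
```

```bash
python3 -m crank '[{"dx":0.0029,"dy":0.0014,"dz":-0.03,"yaw":0},{"dx":0,"dy":0,"dz":-0.015,"yaw":0},{"dx":0,"dy":0,"dz":-0.01,"yaw":0},{"dx":0,"dy":0,"dz":-0.007,"yaw":0},{"dx":0,"dy":0,"dz":-0.001,"yaw":0},{"dx":0,"dy":0,"dz":0,"yaw":0}]'
```

```text
time_s: 20.6
ee_pos: [594.1, -49.0, 40.6]
ee_rot: [180.0, 0.0, 89.7]
force: [-1.3, 0.4, 3.9]
gripper_width: 33.8
gripper_force: 35.0
```

```bash
python3 -m crank '[{"dx":0,"dy":0,"dz":0,"yaw":0},{"dx":0,"dy":0,"dz":0,"yaw":0},{"dx":0,"dy":0,"dz":0,"yaw":0},{"dx":0,"dy":0,"dz":0,"yaw":0},{"dx":0,"dy":0,"dz":0.03,"yaw":0},{"dx":0,"dy":0,"dz":0.0443,"yaw":0},{"dx":0,"dy":0,"dz":0.05,"yaw":0}]' 0.65 && python3 -m crank '[{"dx":0.062,"dy":-0.009,"dz":0,"yaw":0},{"dx":0.062,"dy":-0.009,"dz":0,"yaw":0},{"dx":0,"dy":0,"dz":0,"yaw":0},{"dx":0,"dy":0,"dz":-0.06,"yaw":0},{"dx":0,"dy":0,"dz":-0.045,"yaw":0},{"dx":0,"dy":0,"dz":-0.0245,"yaw":0},{"dx":0,"dy":0,"dz":0,"yaw":0}]' && python3 -m crank '[{"dx":0,"dy":0,"dz":0,"yaw":0},{"dx":0,"dy":0,"dz":0,"yaw":0},{"dx":0,"dy":0,"dz":0,"yaw":0},{"dx":0,"dy":0,"dz":0,"yaw":0},{"dx":0,"dy":0,"dz":0,"yaw":0},{"dx":0,"dy":0,"dz":0.02,"yaw":0},{"dx":0,"dy":0,"dz":0.06,"yaw":0},{"dx":0,"dy":0,"dz":0.05,"yaw":0},{"dx":0,"dy":0,"dz":0,"yaw":0}]' 0.1 25
```

```text
time_s: 21.48
ee_pos: [593.5, -48.9, 139.8]
ee_rot: [-179.9, -0.0, 89.7]
force: [1.0, 0.2, 0.3]
gripper_width: 59.1
gripper_force: 0.0
time_s: 22.35
ee_pos: [690.7, -63.0, 33.8]
ee_rot: [-179.7, -0.0, 89.7]
force: [0.1, -0.6, 0.9]
gripper_width: 58.8
gripper_force: 0.0
time_s: 23.48
ee_pos: [695.5, -63.5, 144.7]
ee_rot: [179.5, 0.1, 89.7]
force: [0.4, -0.1, -1.1]
gripper_width: 21.6
gripper_force: 25.0
```

```bash
python3 -m crank '[{"dx":-0.0618,"dy":-0.002,"dz":0,"yaw":0},{"dx":-0.0618,"dy":-0.002,"dz":0,"yaw":0},{"dx":-0.0617,"dy":-0.002,"dz":0,"yaw":0},{"dx":-0.0618,"dy":-0.002,"dz":0,"yaw":0},{"dx":-0.0617,"dy":-0.003,"dz":0,"yaw":0},{"dx":0,"dy":0,"dz":-0.04,"yaw":0},{"dx":0,"dy":0,"dz":-0.0218,"yaw":0},{"dx":0,"dy":0,"dz":0,"yaw":0},{"dx":0,"dy":0,"dz":0,"yaw":0}]'; python3 - <<'E'
from workcell import telemetry, eyes
import cv2,numpy as np
w=cv2.resize(eyes.grab_frame('wrist')[130:330,180:390,::-1],None,fx=2.4,fy=2.4,interpolation=cv2.INTER_CUBIC)
cv2.imwrite('pics/w8.png',w)
E
```

```text
time_s: 24.6
ee_pos: [446.3, -72.1, 90.4]
ee_rot: [180.0, -0.0, 89.7]
force: [0.3, -1.3, -1.1]
gripper_width: 21.7
gripper_force: 25.0
```

View pics/w8.png

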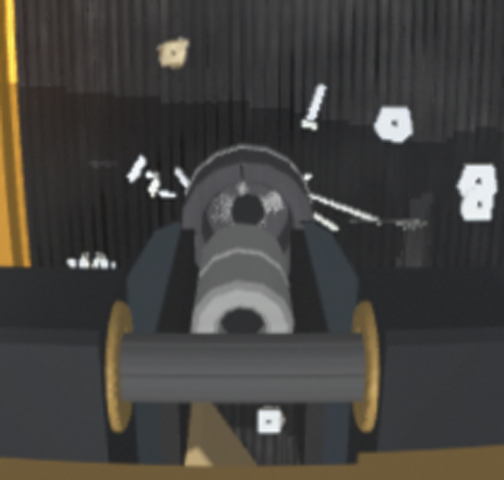

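Die_1's ring spans columns 182 to 313 with its far edge at row 147 and its floor hole at (248,209). The punch is at (242,322).

```bash
python3 -c "
from h import *
f=lambda x,y,z:wr(180+x/2.4,130+y/2.4,z)
print('p1',f(242,322,104.5),'far rim',f(247.5,148,28)-[0,20.75,0], f(182,210,28),f(313,210,28),'hole',f(248,209,10))"
```

```text
p1 [446.1 -70.7 104.5] far rim [448.   -70.45  28.  ] [428.  -68.8  28. ] [467.9 -69.1  28. ] hole [448.2 -74.   10. ]
```

```bash
python3 -m crank '[{"dx":0.0024,"dy":-0.0006,"dz":-0.03,"yaw":0},{"dx":0,"dy":0,"dz":-0.015,"yaw":0},{"dx":0,"dy":0,"dz":-0.01,"yaw":0},{"dx":0,"dy":0,"dz":-0.007,"yaw":0},{"dx":0,"dy":0,"dz":-0.0012,"yaw":0},{"dx":0,"dy":0,"dz":0,"yaw":0}]'
```

```text
time_s: 25.4
ee_pos: [448.6, -72.7, 41.6]
ee_rot: [179.9, 0.0, 89.7]
force: [-4.0, 0.2, 14.0]
gripper_width: 22.2
gripper_force: 25.0
```

```bash
python3 -m crank '[{"dx":0,"dy":0,"dz":0,"yaw":0},{"dx":0,"dy":0,"dz":0,"yaw":0},{"dx":0,"dy":0,"dz":0,"yaw":0},{"dx":0,"dy":0,"dz":0,"yaw":0},{"dx":0,"dy":0,"dz":0.03,"yaw":0},{"dx":0,"dy":0,"dz":0.05,"yaw":0},{"dx":0,"dy":0,"dz":0.06,"yaw":0},{"dx":0,"dy":0,"dz":0.06,"yaw":0}]' 0.65 && python3 -m crank '[{"dx":-0.01,"dy":-0.065,"dz":0,"yaw":0},{"dx":-0.01,"dy":-0.065,"dz":0,"yaw":0},{"dx":-0.01,"dy":-0.065,"dz":0,"yaw":0},{"dx":-0.01,"dy":-0.065,"dz":0,"yaw":0},{"dx":-0.01,"dy":-0.065,"dz":0,"yaw":0},{"dx":-0.01,"dy":-0.065,"dz":0,"yaw":0},{"dx":0,"dy":0,"dz":0,"yaw":0}]'; python3 - <<'E'
from workcell import eyes
import cv2,numpy as np
t=eyes.grab_frame('top')[130:300,170:400,::-1];s=eyes.grab_frame('side')[170:320,220:400,::-1]
g=lambda a,f:cv2.resize(a,None,fx=f,fy=f,interpolation=cv2.INTER_CUBIC)
t=g(t,1.75);s=g(s,t.shape[0]/150)
a=g(np.hstack([t,s[:t.shape[0]]]),1.04);a=a[:600,:800];print(a.shape);cv2.imwrite('pics/end.png',a)
E
```

```text
time_s: 26.4
ee_pos: [447.7, -72.5, 201.0]
ee_rot: [-180.0, -0.0, 89.7]
force: [1.3, -0.1, -0.3]
gripper_width: 59.2
gripper_force: 0.0
time_s: 27.28
ee_pos: [399.2, -387.6, 198.9]
ee_rot: [-180.0, 0.0, 89.5]
force: [-0.7, 0.2, 0.6]
gripper_width: 59.3
gripper_force: 0.0
(310, 790, 3)
```

View pics/end.png

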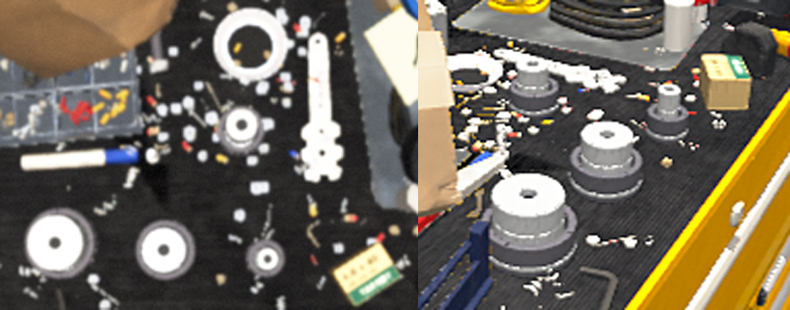

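In both views all four punches stand inside their own dies, the dish at about (250,45) is empty, and the screw box is undisturbed.

```bash
python3 -c "
from workcell import ticket
print(ticket.job_done())"
```

```text
the job is handed in; nothing more can be done
None
```

I moved all four punches into the dies of their own size and handed the job in at about 27 s; the final pictures show each one fully home, with the dies standing and the screw box untouched.

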